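# Photometer check with two glass cells

## Task

Check the photometer: stand the short glass cell upright in the reference well in its deck, fully down, and let go of it. Then take the tall glass cell out of the rack and finish holding it still and upright in the gap between the two lens tubes, clear of the instrument, so that the beam from tube to tube runs straight in through the round mark on one polished end and out through the mark on the other. Grip both cells by their broad frosted sides only, never on the polished ends, leave everything else where it is, and end the job still holding the tall cell in the beam.

Things in the scene. Friction and masses are not known exactly. Their poses are not given: they have to be found in the camera images.
- photometer: fixed bench photometer: grey deck 160 x 210 x 25 mm (x, y, z), on it two white housings (70 x 50 mm, tops 92 mm above the worktop) facing each other across a gap along its y; their lens tubes (24 mm across) end 80 mm apart. Origin: centre of the deck's underside; z up, well at the front (-x). Beam level along y at x = +35 mm, 62 mm above the worktop
- well (a point): centre of the mouth of the reference well, at the deck's top (25 mm above the worktop), 80 mm in front of the beam: a rectangular slot 16.5 mm (photometer x) by 26.5 mm (photometer y), 18 mm deep with a closed floor; its long side lies along the beam's direction
- beam (a point): middle of the beam, midway between the lens tubes, 62 mm above the worktop; its axes are those of the photometer (y along the beam)
- rack: fixed aluminium rack block, 56 x 156 x 26 mm (x, y, z), origin at the centre of its underside; three slots 16.5 x 26.5 mm, 18 mm deep, 50 mm apart along its y, long sides along y. The short cell, the tall cell and the steel spacer stand in them in any order, feet 8 mm above the worktop
- short_cell: solid glass cell standing in the rack, 22.5 x 12.5 x 45 mm (own x, y, z), about 35 g, origin at the centre of its underside, z up: frosted pale broad sides face its +-y (12.5 mm apart, to be gripped), glossy polished ends face its +-x. Turning it half round changes nothing
- short_cell_ends: the two polished end faces of the short cell, 1 mm plates 10.5 mm wide that end 1 mm inside the frosted sides; not to be touched by the fingers. Origin and axes of the short cell
- tall_cell: solid glass cell standing in the rack, 22.5 x 12.5 x 65 mm (own x, y, z), about 49 g, the tallest thing in the rack, origin at the centre of its underside, z up: frosted pale broad sides face its +-y (12.5 mm apart, to be gripped), glossy polished ends face its +-x. Turning it half round changes nothing
- tall_cell_ends: the two polished end faces of the tall cell, 1 mm plates 10.5 mm wide, each with a round mark (10 mm across, dark rim) 18 mm above the foot; not to be touched by the fingers. Origin and axes of the tall cell
- window (a point): point inside the tall cell midway between its two round marks, 18 mm above the centre of its underside (level with the rack top while it stands in the rack)
- steel_spacer: plain steel block standing in the rack's remaining slot, 22.5 x 12.5 x 30 mm, origin at its underside; stays there
- loupe: bystander: black watchmaker's loupe, 36 mm across, 32 mm tall, origin at its underside
- specimen: bystander: round beige specimen mount, 30 mm across, 17 mm tall, origin at its underside
- ball_box: bystander: small cardboard box, 44 x 62 x 36 mm, origin at its underside
- tin: bystander: round white tin, 70 mm across, 29 mm tall, origin at its underside
Things that resemble listed ones, but are neither listed nor needed, are in the scene too. What is shaped like the tall_cell but green is not meant.

How it is judged:
By the outcome, as a careful person would: the job done as asked, in the order asked, and still so for the second after the job is handed in, while the arm keeps its last pose, push and grip.
It also fails if it takes over 61 s, if anything falls off the work surface, if the arm or the gripper's body presses on something with over 40 N, if the wrist force passes 120 N, or if a joint passes its speed limit or range.

## Robot

A 6-joint arm with a two-finger parallel gripper is mounted at the origin on a cart in front of the work surface, level with it; the furniture and walls round the work are solid. World frame = base frame: x ahead of the robot, y to its left, z up, the work surface at z = 0. Lengths are in m, angles in rad, forces in N, time in s.
With the tool pointing down it reaches from about 0.35 to 0.875 m from the base axis. Payload 4.2 kg.
Tool frame: the origin (TCP) lies midway between the tips of the shut fingers; the grasp point (between the pads) lies grasp_offset behind it (grasp_offset is the distance from the TCP to the grasp point, in m); z points along the fingers, y is the line along which they close (so a half turn about z gives the same grasp; the last joint's range is limited). The gripper opens to 85 mm and grips with 20 to 120 N. Pads are 22 mm wide; open, the fingers measure 114 mm over their backs; the gripper's body (76 mm by 85 mm) begins 54 mm behind the grasp point. The pads swing forward as they close: fully open they stand 13 mm farther back than shut.
Start: joints at [-1.021, 0.385, 0.008, 0, -1.194, -0.259], TCP at [0.179, -0.599, 0.231] pointing down, gripper open.
Joint ranges: [-3.14, 3.14], [-1.21, 2.06], [-1.07, 1.41], [-3.16, 2.05], [-2.99, -0.16], [-3.1, 3.1]. Speed limits (rad/s): [2.79, 2.79, 3.14, 3.14, 3.14, 3.14].

## Interface

Orientations are given as a unit quaternion [w, x, y, z].
In Python, from station import move_to, servo_line, movej, grip, dwell, solve_ik, capture, MotionError, job_done, read_time_s, read_qpos, read_qvel, read_joint_torque, read_tool_pos, read_tool_rot, read_contact_force, read_ft_torque, read_width, read_grip_force, grasp_offset gives the robot as it stands. Calls block until the motion is done:
- move_to(position, orientation): joint-space move of the TCP to a pose.
- servo_line(position, frame=None, vel=0.15, until_force=None): straight line of the TCP; frame=None keeps the orientation; vel is the mean speed in m/s. With until_force (N) it stops when the force on the tool has changed by that much, and returns True; else False.
- movej(angles): joint-space move.
- grip(opening, force=None): finger opening in m; force is the grip in N (None keeps the last); returns when the fingers have stopped.
- dwell(seconds).
- solve_ik(position, orientation): joint angles nearest the present ones, or None.
- capture(name): name is "scene" or "top"; returns a dict with "frame" (420x560x3 uint8, blue, green, red), "fx", "fy", "cx", "cy" (pixels), "R" (3x3) and "t" (3): a world point X has camera coordinates R X + t. Camera axes: x right, y down, z forward; pixel columns grow to the right and rows downward; lengths in m; the calibration is good to about 2 mm. A picture is of the moment at which its call begins. There is no depth.
A pose or a line that the arm cannot do raises MotionError and nothing moves.
- job_done(): hands the job in; it is judged then, once.
Readings, each from a call of its own:
- read_time_s(): time.
- read_qpos(): joint angles.
- read_qvel(): joint speeds.
- read_joint_torque(): joint torques, N m.
- read_tool_pos(): TCP position.
- read_tool_rot(): TCP orientation.
- read_contact_force(): force on the tool from outside, world axes, zero at the start.
- read_ft_torque(): the same for the moment, N m.
- read_width(): finger opening in m.
- read_grip_force(): force on a finger pad.
Only numpy, scipy, OpenCV 4.12 (cv2) and the standard library are available. Lean on these libraries where they do the work, as an engineer would, in place of code of your own. Each camera call takes 0.05 s, during which the arm holds its last target. There are 200 camera calls.

## Working session

There is one attempt and no reset: what is moved stays moved. The work goes in short steps, each a Python script; the robot and the scene stay as the last script left them, time stands still between calls to the robot, and variables do not carry over. Pictures are saved under pics/ and viewed, at most 10 in all, crops included, and the job is handed in when it is done.

```bash
mkdir -p pics
python3 - <<'E'
from station import *
import cv2,numpy as np,pickle
d={}
for n in("scene","top"):
    c=capture(n); d[n]=c; cv2.imwrite(f"pics/{n}.png",cv2.resize(c["frame"],(784,588),interpolation=cv2.INTER_CUBIC))
    print(n,c["fx"],c["cx"],c["cy"],-np.array(c["R"]).T@c["t"]);print(np.round(c["R"],3))
pickle.dump(d,open("c0.pkl","wb")); print(grasp_offset if not callable(grasp_offset) else grasp_offset(),read_tool_rot(),read_time_s())
E
```

```text
scene 453.020478610419 285.479825049211 215.23673235304693 [-0.089451    0.49615892  0.68023187]
[[-0.607 -0.794  0.002]
 [-0.488  0.371 -0.791]
 [ 0.627 -0.481 -0.612]]
top 529.530036126089 275.089283574473 195.01538566007753 [0.42609291 0.0178457  1.21801752]
[[-0.016 -1.    -0.016]
 [-0.993  0.018 -0.117]
 [ 0.117  0.014 -0.993]]
0.0187 [-1.79574381e-04 -1.44806181e-01  9.89459557e-01  9.60815056e-04] 0.1
```

View pics/scene.png

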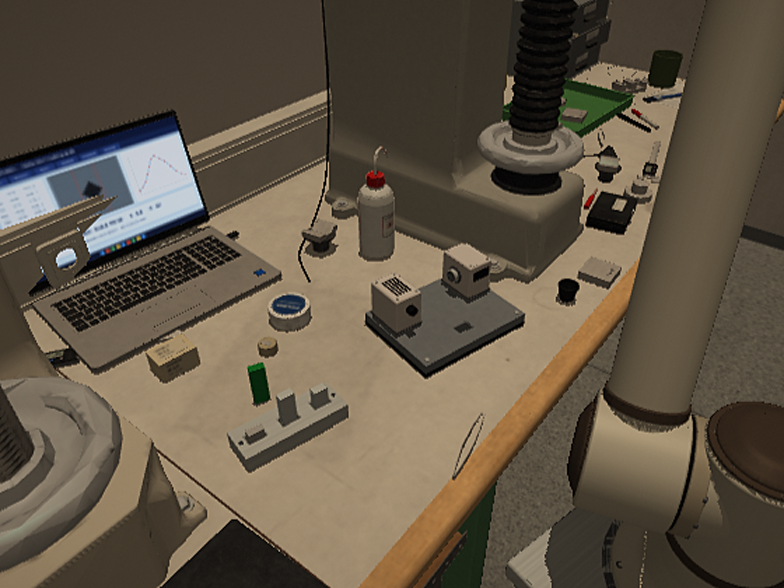

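View pics/top.png

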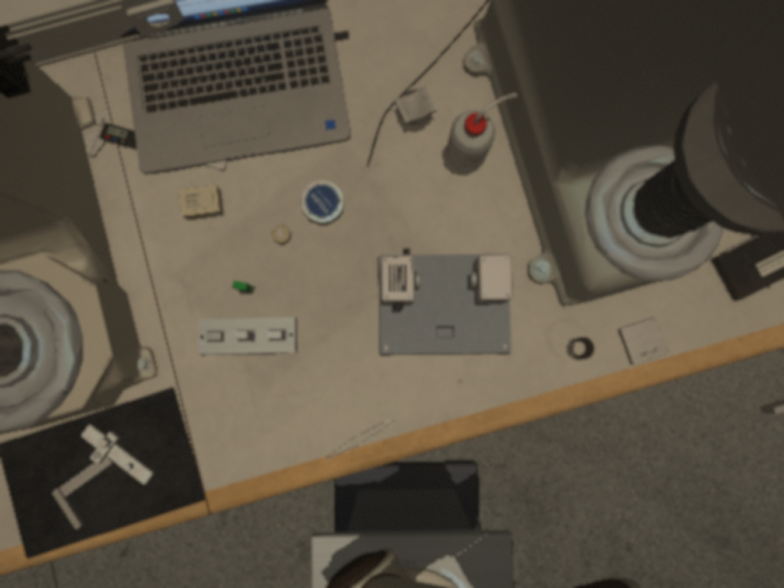

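Scene: the rack is near (290,430), with the spacer at +y (256,432), the tall cell in the middle (287,405), the short cell at -y (318,393) and a green decoy at (258,383). The photometer is near (445,320), with its well at (463,327). In the top view the rack is at (248,337), the deck at (445,305) and the well at (444,331).

Run:
```python
import cv2,numpy as np,pickle
d=pickle.load(open("c0.pkl","rb"))
t=d["top"]["frame"];s=d["scene"]["frame"]
def crop(f,x,y,w,h,W,H): return cv2.resize(f[y:y+h,x:x+w],(W,H),interpolation=cv2.INTER_NEAREST)
a=np.hstack([crop(t,135,220,85,40,425,200),crop(t,265,175,75,40,375,200)])
b=np.hstack([crop(s,155,255,100,80,400,320),crop(s,255,170,125,100,400,320)])
cv2.imwrite("pics/crops.png",np.vstack([a,b]))
for y in (238,240,242): print(t[y,140:214].mean(1).astype(int).tolist())
print("deckcol",t[178:258,318].tolist()[::6]); print(t[232:244,305:332].mean(2).astype(int))
```

```text
[123, 125, 123, 121, 119, 122, 122, 119, 114, 113, 115, 116, 117, 117, 117, 118, 113, 98, 80, 86, 110, 126, 132, 132, 133, 133, 135, 137, 139, 140, 140, 139, 140, 141, 138, 127, 104, 78, 63, 62, 69, 85, 109, 128, 134, 135, 135, 135, 135, 136, 138, 142, 143, 143, 142, 142, 143, 143, 143, 136, 116, 85, 68, 81, 102, 116, 112, 102, 104, 112, 105, 93, 99, 112]
[124, 124, 115, 97, 90, 103, 119, 122, 119, 118, 118, 119, 120, 122, 122, 122, 116, 99, 77, 85, 110, 128, 134, 134, 135, 133, 134, 134, 135, 134, 133, 133, 134, 134, 132, 122, 100, 75, 60, 58, 60, 79, 107, 128, 135, 136, 136, 135, 135, 136, 138, 139, 137, 135, 135, 135, 135, 136, 134, 129, 110, 82, 67, 79, 103, 120, 121, 115, 117, 118, 107, 93, 99, 113]
[124, 125, 125, 117, 111, 114, 121, 118, 109, 102, 100, 100, 101, 101, 101, 100, 97, 85, 75, 87, 111, 127, 133, 134, 132, 133, 132, 130, 126, 116, 103, 96, 92, 94, 93, 87, 81, 74, 69, 67, 72, 88, 112, 129, 133, 135, 134, 135, 135, 135, 132, 123, 109, 99, 95, 97, 97, 97, 97, 95, 91, 86, 86, 97, 113, 127, 133, 134, 134, 128, 110, 92, 100, 113]
deckcol [[102, 123, 137], [88, 98, 100], [
[... 512 characters left out ...]
  97 98 97]
 [98 99 98 98 97 95 91 93 96 97 97 96 96 97 97 97 95 88 81 84 93 97 98 97
  97 98 98]
 [98 98 98 98 97 95 92 94 95 98 97 98 97 97 97 97 95 90 83 85 93 97 97 98
  99 98 98]
 [98 98 99 99 99 95 91 94 96 97 97 97 97 97 97 98 96 90 84 86 94 97 97 98
  98 97 97]
 [98 98 98 99 98 95 92 92 95 96 95 95 95 95 95 95 94 89 83 87 93 98 97 97
  97 97 96]
 [98 98 97 98 98 95 92 91 92 92 92 91 91 92 90 92 91 88 86 88 95 97 97 97
  97 96 96]
 [98 97 97 98 98 94 94 93 92 92 91 90 90 90 91 90 90 91 90 93 96 97 96 96
  97 97 98]
 [98 97 97 96 97 96 96 96 95 94 94 94 94 93 93 94 94 95 95 95 97 96 97 96
  96 98 96]
 [97 97 97 96 96 96 97 97 98 97 96 96 96 96 96 96 97 97 97 98 98 96 96 97
  96 97 98]]
```

View pics/crops.png

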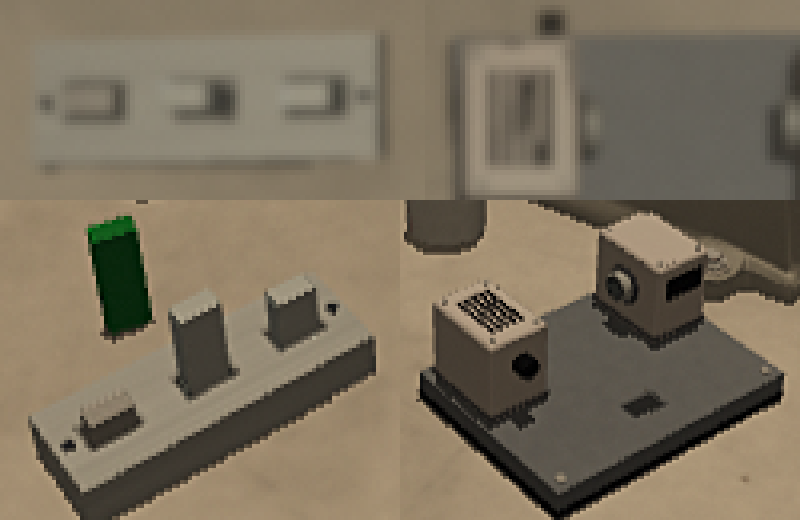

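```bash
cat > h.py <<'E'
import cv2,numpy as np
def onplane(c,uv,z):
    uv=np.asarray(uv,float).reshape(-1,2);R=np.array(c["R"]);t=np.array(c["t"])
    d=np.c_[(uv[:,0]-c["cx"])/c["fx"],(uv[:,1]-c["cy"])/c["fy"],np.ones(len(uv))]@R
    o=-R.T@t
    return (o+d*((z-o[2])/d[:,2:]))[:,:2]
def proj(c,X):
    p=np.array(c["R"])@np.asarray(X,float)+c["t"]; return np.array([c["fx"]*p[0]/p[2]+c["cx"],c["fy"]*p[1]/p[2]+c["cy"]])
def rect(c,mask,z,seed):
    n,l=cv2.connectedComponents(mask.astype(np.uint8)); m=(l==l[seed[1],seed[0]]).astype(np.uint8)
    m=cv2.morphologyEx(m,cv2.MORPH_OPEN,np.ones((2,2),np.uint8)) if m.sum()>2000 else m
    k=max(cv2.findContours(cv2.resize(m,None,fx=4,fy=4,interpolation=cv2.INTER_NEAREST),0,1)[0],key=cv2.contourArea).reshape(-1,2)
    uv=(k+.5)/4-.5
    p=onplane(c,uv,z)*1000; (x,y),(w,h),a=cv2.minAreaRect(p.astype(np.float32))
    return np.round([x,y,w,h,a],2),m
E
python3 - <<'E'
from h import *
import pickle
d=pickle.load(open("c0.pkl","rb"))
out=[]
for n,sd,sr,sw in(("top",(317,215),(160,231),(318,234)),("scene",(318,222),(222,283),(331,233))):
    c=d[n];f=cv2.resize(c["frame"],None,fx=1,fy=1).astype(int);b=f.mean(2);sat=f[...,2]-f[...,0]
    for s in(sd,sr,sw): print(n,s,f[s[1],s[0]])
    dd=f[sd[1],sd[0]];m=(abs(b-dd.mean())<22)&(sat<(23 if n=="top" else 21))
    r,md=rect(c,m,.025,sd);print("deck",r,md.sum())
    dr=f[sr[1],sr[0]];m=(abs(b-dr.mean())<(60 if n=="top" else 30))&(sat<(17 if n=="top" else 21))
    r,mr=rect(c,m,.026,sr);print("rack",r,mr.sum())
    m=b<dd.mean()-5; r,mw=rect(c,m,.025,sw);print("well",r,mw.sum())
    v=c["frame"].copy();v[md>0,2]=255;v[mr>0,1]=255;v[mw>0,0]=255
    out.append(cv2.resize(v[160:340,130:390],(780,540),interpolation=0) if n=="scene" else cv2.resize(v[165:265,130:390],(780,300),interpolation=0))
cv2.imwrite("pics/m1.png",cv2.resize(np.vstack(out),(557,600)))
E
```

```text
top (317, 215) [ 89  97 100]
top (160, 231) [120 136 142]
top (318, 234) [76 83 85]
deck [512.95 -61.63 210.77 161.69  89.74] 4875
rack [ 551.8    33.57 1326.28  961.44   88.61] 216018
well [472.14 -59.56  30.93  19.6   89.02] 61
scene (318, 222) [76 85 90]
scene (222, 283) [51 57 58]
scene (331, 233) [31 34 37]
deck [508.08 -58.68 211.4  160.19  89.47] 2520
rack [472.25 207.39  28.8   40.82  59.4 ] 142
well [467.94 -58.96  32.2   24.32  88.57] 77
```

View pics/m1.png

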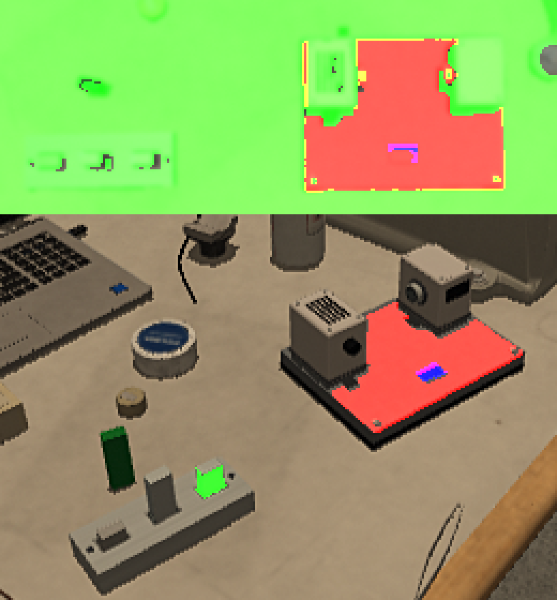

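Run:
```python
from h import *
import pickle
d=pickle.load(open("c0.pkl","rb"))
out=[]
for n,sr in(("top",(160,231)),("scene",(217,297))):
    c=d[n];f=c["frame"].astype(int);b=f.mean(2);sat=f[...,2]-f[...,0]
    print(n,f[sr[1],sr[0]],f[sr[1]+ (25 if n=="top" else 40),sr[0]])
    rel=sat/b; rs=rel[sr[1],sr[0]]; 
    for th in (.19,.22,.25):
        m=(rel<th)&(b>b[sr[1],sr[0]]-20)
        r,mr=rect(c,m,.026,sr);print(th,"rack",r,mr.sum())
        if th==.22: v=c["frame"].copy();v[mr>0,1]=255;out.append(cv2.resize(v[210:345,130:270],(392,378),interpolation=0))
# cell tops: scene edges
c=d["scene"];f=c["frame"].astype(int).mean(2).astype(int)
print(f[270:302,195:214:1].tolist()[0:8])
out.append(cv2.resize(d["scene"]["frame"][262:318,170:240],(392,378),interpolation=0))
cv2.imwrite("pics/m2.png",np.hstack(out[1:]));cv2.imwrite("pics/m3.png",out[0])
```

```text
top [120 136 142] [103 125 138]
0.19 rack [4.6952e+02 2.6009e+02 5.5260e+01 1.5332e+02 3.4000e-01] 1333
0.22 rack [470.   259.92  58.24 157.78   0.6 ] 1489
0.25 rack [4.7000e+02 2.6009e+02 6.1540e+01 1.5790e+02 3.2000e-01] 1576
scene [118 140 151] [113 140 162]
0.19 rack [1244.12 -509.32 3421.56 2652.81   53.19] 229869
0.22 rack [1244.12 -509.32 3421.56 2652.81   53.19] 229505
0.25 rack [4.6752e+02 2.6013e+02 5.8560e+01 1.5656e+02 2.4000e-01] 1189
[[132, 130, 130, 130, 130, 132, 132, 132, 132, 134, 133, 131, 131, 132, 132, 133, 132, 132, 132], [134, 133, 134, 132, 131, 131, 131, 133, 134, 135, 133, 131, 131, 130, 131, 131, 133, 134, 133], [135, 134, 132, 133, 133, 133, 134, 134, 132, 133, 134, 131, 131, 130, 129, 131, 131, 133, 132], [135, 133, 133, 132, 133, 132, 133, 133, 133, 133, 132, 131, 129, 129, 131, 131, 130, 131, 132], [134, 133, 132, 131, 131, 131, 133, 133, 133, 133, 133, 131, 131, 129, 130, 129, 130, 132, 132], [132, 131, 130, 131, 131, 131, 133, 133, 132, 133, 132, 132, 131, 129, 128, 129, 133, 134, 134], [129, 130, 130, 132, 132, 133, 132, 131, 132, 132, 132, 136, 131, 129, 131, 131, 133, 135, 135], [127, 128, 130, 131, 131, 132, 130, 131, 129, 132, 134, 144, 135, 131, 131, 134, 133, 134, 136]]<stdin>:8: RuntimeWarning: invalid value encountered in divide
```

View pics/m2.png

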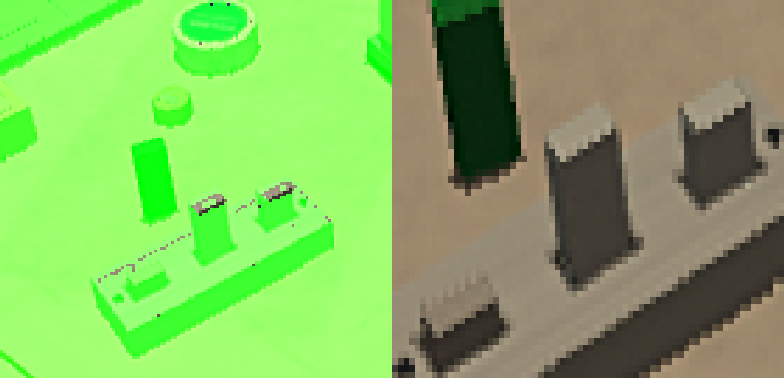

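Rack at about (468.9, 260.0) mm with yaw around 0. Deck at about (510.5, -60.2) mm with yaw around -0.4°. The short cell is in the -y slot and the tall one is in the middle.

```bash
cat >> h.py <<'E'
from station import *
from scipy.spatial.transform import Rotation as Ro
def Q(yaw_deg,flip=1):
    R=Ro.from_euler('z',yaw_deg+(0 if flip==1 else 180),degrees=True)*Ro.from_matrix([[0,1,0],[1,0,0],[0,0,-1]])
    q=R.as_quat(); return [q[3],q[0],q[1],q[2]]
def st(s=""): print(s,"t",round(read_time_s(),2),"p",np.round(np.array(read_tool_pos())*1000,2),"F",np.round(read_contact_force(),2),"T",np.round(read_ft_torque(),3),"w",round(read_width()*1000,2),"g",round(read_grip_force(),1))
E
python3 - <<'E'
from h import *
for fl in(1,-1):
  for p in([.469,.21,.03],[.469,.21,.15],[.469,.26,.2],[.465,-.06,.03],[.545,-.06,.18]):
    q=solve_ik(p,Q(0,fl)); print(fl,p,None if q is None else np.round(q,2))
q=Q(0.3,1); q2=solve_ik([.469,.21,.12],q)
if q2 is None or abs(q2[5])>2.6: q=Q(0.3,-1)
grip(.04,20); st("g")
move_to([.469,.21,.10],q); st()
servo_line([.469,.21,.031],vel=.1,until_force=6); st("down")
grip(.0,20); st("closed")
E
```

```text
1 [0.469, 0.21, 0.03] [ 0.74  0.44 -0.51  0.   -0.62  2.4 ]
1 [0.469, 0.21, 0.15] [ 0.74  0.28 -0.38  0.   -0.92  2.4 ]
1 [0.469, 0.26, 0.2] [ 0.81  0.26 -0.26  0.   -1.05  2.33]
1 [0.465, -0.06, 0.03] [ 0.22  0.39 -0.61  0.   -0.57  2.92]
1 [0.545, -0.06, 0.18] [ 0.19  0.3  -0.26  0.   -1.01  2.96]
-1 [0.469, 0.21, 0.03] [ 0.74  0.44 -0.51  0.   -0.62 -0.74]
-1 [0.469, 0.21, 0.15] [ 0.74  0.28 -0.38  0.   -0.92 -0.74]
-1 [0.469, 0.26, 0.2] [ 0.81  0.26 -0.26  0.   -1.05 -0.81]
-1 [0.465, -0.06, 0.03] [ 0.22  0.39 -0.61  0.   -0.57 -0.22]
-1 [0.545, -0.06, 0.18] [ 0.19  0.3  -0.26  0.   -1.01 -0.19]
g t 0.61 p [ 179.24 -598.73  231.33] F [-0.26  0.46  0.04] T [0.031 0.013 0.019] w 40.25 g 0.0
 t 3.66 p [469.24 209.62 100.05] F [0.83 0.18 0.32] T [-0.027  0.031  0.001] w 39.61 g 0.0
down t 4.5 p [469.43 210.27  31.41] F [-0.14 -0.19  0.02] T [ 0.011  0.034 -0.079] w 39.81 g 0.0
closed t 4.85 p [469.34 210.33  31.65] F [ 1.01 -0.3   3.97] T [0.046 0.145 0.002] w 11.91 g 25.5
```

Run:
```python
from h import *
import pickle
grip(0,35); st("firm")
servo_line([.469,.21,.14],vel=.15); st("up")
q=Q(-.4)
move_to([.4655,-.0598,.14],q); servo_line([.4655,-.0598,.0584],vel=.15); dwell(.3); st("hover")
c=capture("scene"); pickle.dump((c,read_tool_pos()),open("c1.pkl","wb"))
f=c["frame"]; u,v=proj(c,[.4655,-.06,.04]).astype(int); print(u,v)
cv2.imwrite("pics/h1.png",cv2.resize(f[v-50:v+40,u-60:u+60],(800,600),interpolation=0))
```

```text
firm t 5.07 p [469.37 210.33  31.68] F [-0.68  0.24  5.57] T [0.012 0.381 0.033] w 11.69 g 37.2
up t 5.94 p [468.24 209.5  138.93] F [ 0.93  0.54 -0.51] T [ 0.003  0.01  -0.058] w 11.21 g 36.5
hover t 7.98 p [465.95 -59.7   59.13] F [-0.68 -0.14 -0.71] T [-0.035  0.01   0.02 ] w 11.69 g 36.5
331 228
```

View pics/h1.png

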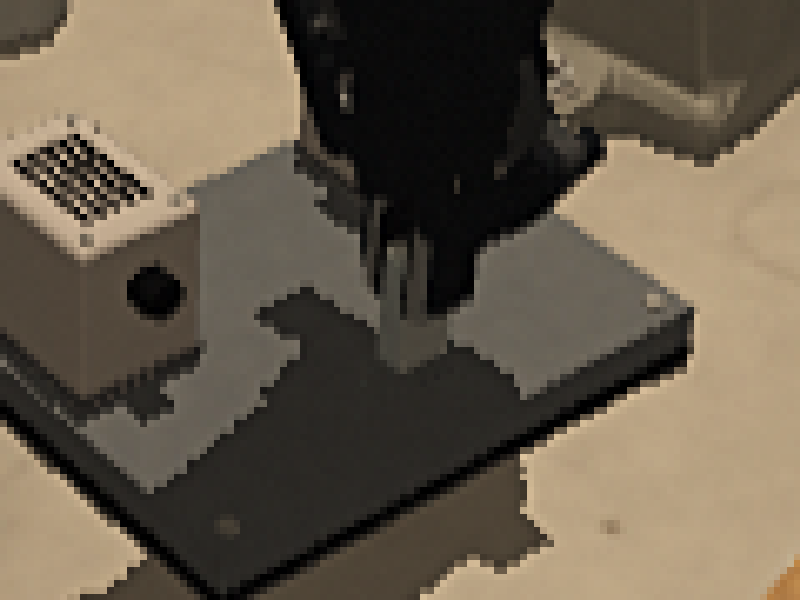

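The held cell's foot shows at crop (378–448, 345–375), just above the well area.

Run:
```python
from h import *
import pickle
c,p=pickle.load(open("c1.pkl","rb"));b=c["frame"].mean(2).astype(int)
print("cols",list(range(324,342)))
for r in range(222,238): print(r,b[r,324:342].tolist())
for zf in(.0355,):
  # predicted foot corners for nominal cell at TCP
  for n,dx,dy in(("L",6.25,11.25),("B",-6.25,11.25),("R",-6.25,-11.25)): print(n,proj(c,[p[0]+dx/1e3,p[1]+dy/1e3,zf]))
# well corners from c0 scene
d=pickle.load(open("c0.pkl","rb"));f=d["scene"];w=f["frame"].mean(2).astype(int)
print("well cols",list(range(322,342)))
for r in range(225,242): print(r,w[r,322:342].tolist())
for dx,dy in((8.25,13.25),(-8.25,13.25),(-8.25,-13.25),(8.25,-13.25)): print(proj(f,[.4655+dx/1e3,-.0598+dy/1e3,.025]))
```

```text
cols [324, 325, 326, 327, 328, 329, 330, 331, 332, 333, 334, 335, 336, 337, 338, 339, 340, 341]
222 [97, 100, 106, 60, 59, 67, 69, 11, 54, 55, 57, 4, 9, 7, 5, 3, 19, 36]
223 [97, 97, 100, 105, 67, 65, 69, 22, 55, 55, 44, 1, 6, 6, 11, 16, 69, 83]
224 [100, 99, 100, 101, 65, 65, 69, 21, 52, 54, 46, 7, 9, 12, 49, 65, 108, 102]
225 [93, 90, 104, 97, 60, 65, 67, 37, 55, 54, 55, 37, 41, 42, 94, 105, 100, 97]
226 [32, 29, 94, 99, 62, 64, 66, 70, 64, 59, 56, 65, 72, 68, 88, 98, 98, 97]
227 [37, 35, 32, 80, 64, 64, 65, 68, 68, 68, 68, 69, 68, 65, 95, 98, 98, 96]
228 [39, 38, 34, 42, 67, 65, 65, 67, 67, 68, 67, 67, 66, 66, 86, 103, 101, 99]
229 [38, 38, 36, 48, 67, 65, 65, 68, 67, 66, 67, 68, 68, 72, 30, 95, 91, 88]
230 [39, 38, 37, 49, 68, 65, 66, 69, 68, 68, 69, 69, 65, 78, 31, 31, 30, 27]
231 [39, 40, 39, 47, 63, 66, 67, 67, 69, 69, 66, 62, 49, 34, 37, 38, 37, 35]
232 [41, 41, 38, 39, 42, 60, 65, 74, 65, 63, 48, 33, 37, 37, 39, 39, 39, 37]
233 [39, 41, 41, 38, 37, 40, 53, 68, 48, 33, 36, 37, 36, 38, 36, 41, 39, 38]
234 [40, 41, 38, 39, 38, 38, 38, 36, 37, 36, 36, 38, 33, 40, 40, 40, 38, 41]
[... 1289 characters left out ...]
7, 88, 79, 46, 31, 30, 33, 31, 31, 29, 53, 34, 61, 67, 92, 90, 87, 87, 86, 86]
236 [85, 87, 90, 86, 57, 36, 28, 28, 49, 49, 98, 64, 91, 88, 85, 86, 86, 86, 86, 86]
237 [85, 86, 87, 89, 93, 65, 44, 46, 94, 91, 89, 86, 87, 85, 85, 86, 86, 86, 86, 86]
238 [86, 86, 85, 87, 88, 91, 87, 90, 88, 88, 85, 86, 85, 85, 86, 86, 87, 87, 86, 84]
239 [84, 86, 86, 86, 85, 85, 86, 86, 86, 86, 86, 85, 84, 84, 86, 84, 86, 86, 84, 86]
240 [84, 86, 87, 86, 85, 84, 83, 86, 86, 87, 86, 87, 85, 85, 84, 84, 84, 85, 86, 89]
241 [84, 85, 86, 85, 85, 85, 86, 86, 85, 85, 86, 86, 87, 86, 87, 86, 87, 89, 83, 84]
[324.53624003 234.0670335 ]
[329.45430539 237.88639525]
[338.2708531  233.23286349]
[333.3250643  229.50768597]
```

Run:
```python
from h import *
x,y=.4685,-.0586
servo_line([x,y,.0584],vel=.1); 
print(servo_line([x,y,.044],vel=.04,until_force=4)); st("entry")
if read_tool_pos()[2]<.0462:
    print(servo_line([x,y,.028],vel=.03,until_force=5)); st("bottom")
```

```text
False
entry t 8.79 p [468.24 -58.67  43.63] F [-0.43 -1.32 -0.42] T [-0.013  0.     0.013] w 11.16 g 36.4
True
bottom t 9.26 p [468.49 -58.6   30.69] F [-0.74  0.16  5.65] T [ 0.053  0.28  -0.048] w 11.64 g 37.2
```

Run:
```python
from h import *
import pickle
grip(.034); st("rel")
p=[.4685,-.0586]
servo_line([*p,.15],vel=.15)
q=Q(.3)
move_to([.4692,.26,.15],q)
pickle.dump((capture("scene"),capture("top")),open("c2.pkl","wb"))
print(servo_line([.4692,.26,.045],vel=.12,until_force=6)); st("down")
grip(0,20); st("closed"); grip(0,35); st("firm")
servo_line([.4692,.26,.15],vel=.12); st("up")
a,b=pickle.load(open("c2.pkl","rb"))
o=[]
for c,s in((a,45),(b,40)):
    u,v=proj(c,[.4685,-.0586,.03]).astype(int); o.append(cv2.resize(c["frame"][v-s:v+s,u-s:u+s],(400,400),interpolation=0))
cv2.imwrite("pics/i1.png",np.hstack(o))
```

```text
rel t 9.6 p [467.77 -58.73  30.1 ] F [-0.69  0.52  0.7 ] T [-0.016 -0.039  0.027] w 33.97 g 0.0
False
down t 12.88 p [469.71 260.35  45.66] F [-0.17  1.11 -0.5 ] T [ 0.031 -0.022  0.032] w 33.78 g 0.0
closed t 13.19 p [469.57 260.38  45.78] F [-0.49  0.3   2.68] T [-0.008  0.168 -0.002] w 12.15 g 25.3
firm t 13.41 p [469.6  260.38  45.81] F [-1.62 -0.37  6.24] T [ 0.006  0.387 -0.061] w 11.28 g 36.8
up t 14.43 p [468.61 259.55 149.04] F [ 0.31  0.55 -0.97] T [-0.02  -0.023  0.002] w 11.89 g 36.0
```

View pics/i1.png

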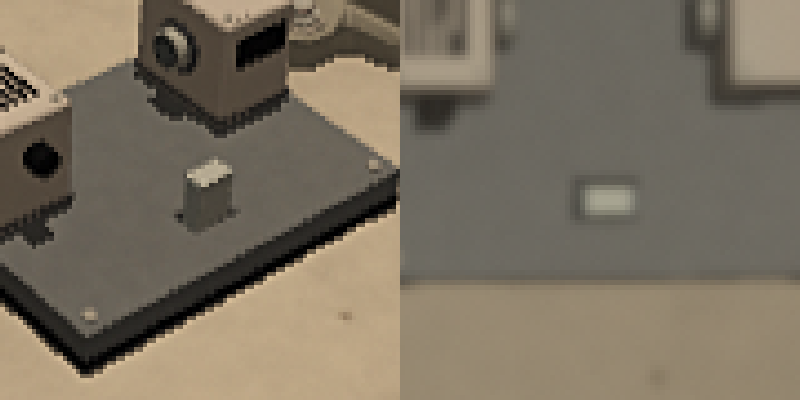

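The short cell stands upright and seated in the well (scene crop (208,195), top crop (608,200)).

Run:
```python
from h import *
import pickle
d=pickle.load(open("c0.pkl","rb"))
servo_line([.4692,.26,.17],vel=.15)
q=Q(-.4); x,y=.5487,-.059
move_to([x,y,.17],q); dwell(.2); st("above")
print(servo_line([x,y,.0817],vel=.08,until_force=6)); dwell(.6); st("in")
P=np.mean([read_tool_pos() for _ in range(20)],0); print(P*1000, read_tool_rot())
a=capture("scene");b=capture("top");pickle.dump((a,b,P),open("c3.pkl","wb"))
o=[]
for c,s in((a,45),(b,45)):
    u,v=proj(c,[x,y,.065]).astype(int); print(u,v);o.append(cv2.resize(c["frame"][v-s:v+s,u-s:u+s],(400,400),interpolation=0))
cv2.imwrite("pics/b1.png",np.hstack(o))
# deck redo without even-kernel shift
for n,sd in(("top",(317,215)),("scene",(318,222))):
    c=d[n];f=c["frame"].astype(int);bb=f.mean(2);sat=f[...,2]-f[...,0]
    m=((abs(bb-f[sd[1],sd[0]].mean())<22)&(sat<(23 if n=="top" else 21))).astype(np.uint8)
    m=cv2.morphologyEx(m,cv2.MORPH_OPEN,np.ones((3,3),np.uint8)); 
    l=cv2.connectedComponents(m)[1];m=(l==l[sd[1],sd[0]]).astype(np.uint8)
    k=np.vstack([z.reshape(-1,2) for z in cv2.findContours(cv2.resize(m,None,fx=4,fy=4,interpolation=0),0,1)[0]])
    print(n,cv2.minAreaRect((onplane(c,(k+.5)/4-.5,.025)*1000).astype(np.float32)))
```

```text
above t 16.17 p [548.81 -57.87 170.01] F [ 0.25  0.41 -1.04] T [ 0.029 -0.004  0.025] w 12.02 g 36.0
False
in t 18.02 p [548.71 -59.    81.72] F [ 0.94 -0.34 -0.26] T [-0.024  0.016  0.007] w 11.49 g 36.0
[548.70523236 -59.00182975  81.72481752] [5.71318846e-06 7.09583539e-01 7.04621317e-01 2.54634085e-05]
308 201
317 200
top ((515.24560546875, -59.45014953613281), (210.82215881347656, 161.77037048339844), 89.73637390136719)
scene ((512.2872314453125, -59.0618896484375), (211.7722930908203, 161.05296325683594), 89.5690689086914)
```

View pics/b1.png

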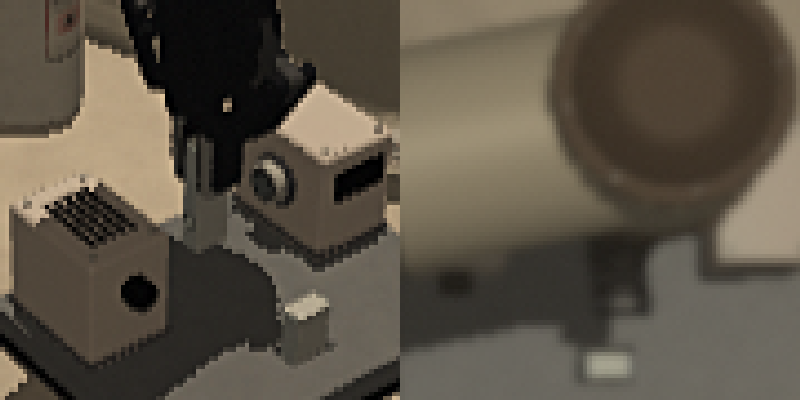

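Run:
```python
from h import *
import pickle
c,b,p=pickle.load(open("c3.pkl","rb"));g=c["frame"].mean(2).astype(int)
print("cols 302..317")
for r in range(198,216): print(r,g[r,302:318].tolist())
for n,dx,dy in(("L",6.25,10.25),("L2",5.25,11.25),("B",-6.25,10.25),("R",-6.25,-10.25)): print(n,proj(c,[p[0]+dx/1e3,p[1]+dy/1e3,.044]))
o=proj(c,[p[0],p[1],.044]);print(proj(c,[p[0]+.001,p[1],.044])-o,proj(c,[p[0],p[1]+.001,.044])-o,proj(c,[p[0],p[1],.045])-o)
```

```text
cols 302..317
198 [164, 175, 83, 61, 67, 29, 53, 57, 36, 8, 11, 26, 54, 118, 73, 71]
199 [164, 175, 76, 61, 67, 61, 53, 53, 56, 37, 40, 67, 106, 53, 63, 73]
200 [161, 173, 62, 62, 65, 70, 63, 57, 58, 65, 73, 69, 94, 39, 33, 66]
201 [161, 172, 63, 62, 66, 68, 70, 69, 71, 70, 68, 67, 95, 76, 38, 35]
202 [162, 174, 64, 62, 64, 68, 68, 68, 68, 67, 68, 67, 93, 28, 38, 38]
203 [160, 172, 55, 58, 65, 70, 68, 69, 68, 69, 68, 67, 89, 53, 57, 32]
204 [121, 130, 20, 58, 61, 71, 69, 68, 68, 67, 67, 65, 83, 106, 106, 53]
205 [92, 99, 53, 81, 48, 71, 69, 67, 68, 67, 67, 64, 97, 99, 101, 103]
206 [98, 99, 76, 72, 48, 72, 68, 68, 68, 68, 68, 65, 96, 98, 97, 99]
207 [101, 97, 68, 52, 51, 71, 68, 67, 68, 68, 66, 63, 96, 98, 97, 99]
208 [106, 100, 61, 65, 67, 69, 67, 68, 68, 67, 67, 66, 96, 97, 96, 99]
209 [95, 90, 66, 67, 65, 69, 67, 68, 70, 68, 72, 77, 101, 97, 98, 99]
210 [33, 36, 66, 67, 67, 69, 70, 70, 66, 63, 76, 90, 103, 100, 99, 99]
211 [37, 37, 38, 61, 66, 74, 67, 65, 48, 34, 33, 96, 90, 102, 100, 101]
212 [38, 39, 38, 40, 53, 68, 50, 35, 37, 39, 36, 32, 29, 94, 90, 89]
213 [38, 39, 40, 40, 36, 36, 37, 40, 39, 40, 39, 39, 36, 34, 30, 29]
214 [37, 39, 40, 39, 40, 39, 39, 40, 40, 40, 41, 40, 40, 38, 39, 36]
215 [38, 39, 39, 40, 42, 40, 39, 41, 41, 41, 40, 42, 41, 41, 38, 39]
L [302.65378352 209.56774898]
L2 [302.59151924 209.9303341 ]
B [306.06359411 212.15967084]
R [312.84438407 208.93564682]
[-0.2733641  -0.20530773] [-0.33046814  0.15616724] [ 0.01388178 -0.34245507]
```

Run:
```python
from h import *
servo_line([.549,-.0586,.0817],vel=.02); dwell(1); st("final"); print(np.mean([read_tool_pos() for _ in range(20)],0),np.abs(read_qvel()).max())
print(job_done())
```

```text
final t 19.37 p [549.   -58.57  81.7 ] F [ 0.07 -0.51 -0.98] T [ 0.025 -0.013  0.032] w 11.62 g 36.0
[ 0.5490014  -0.05857389  0.08169862] 0.0015954199245104064
the job is handed in; nothing more can be done
None
```

I handed the job in at 19.4 s: the short cell is standing fully down in the reference well and released, and the arm is holding the tall cell still and upright in the beam, about 1 mm uncertain sideways by my camera measurements.

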